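# Start up the microscope's control boxes in order

## Robot

A 6-joint arm with a two-finger parallel gripper is mounted at the origin on the work surface. World frame = base frame: x ahead of the robot, y to its left, z up, the work surface at z = 0. Lengths are in m, angles in rad, forces in N, time in s.
With the tool pointing down it reaches from about 0.3 to 0.775 m from the base axis. Payload 14.6 kg.
Tool frame: the origin (TCP) lies midway between the tips of the shut fingers; the grasp point (between the pads) lies robot.pinch_z behind it (robot.pinch_z is the distance from the TCP to the grasp point, in m); x points along the fingers, y is the direction in which the jaws open and shut, and the axes are right-handed (so a half turn about x gives the same grasp; the last joint's range is limited). The gripper opens to 85 mm and grips with 20 to 120 N. Pads are 22 mm wide; open, the fingers measure 114 mm over their backs; the gripper's body (76 mm by 85 mm) begins 54 mm behind the grasp point. The pads swing forward as they close: fully open they stand 13 mm farther back than shut.
Start: joints at [1.214, 0.3, 1.521, -0, 1.321, -0.067], TCP at [0.157, 0.527, 0.231] pointing down, gripper open.
Joint ranges: [-3.03, 3.03], [-0.79, 2.21], [0.23, 2.52], [-1.04, 4.18], [0, 3.07], [-2.55, 2.55]. Speed limits (rad/s): [2.22, 2.22, 2.57, 3.14, 3.14, 3.14].

## Interface

Orientations are given as a unit quaternion [w, x, y, z].
In Python, from workcell import robot, vision, order gives the robot as it stands. The module is installed in compiled form; this text tells all that it offers.
- The arm moves only by the tool step_arm, never from a script. Its argument "plan" is a list of rows, each a list of 7 numbers: the opening, from -1 (shut) to 1 (fully open), so that 0 is half open, then the shift along the tool's x, y, z in mm, then the turn, a rotation vector about the tool's x, y, z in degrees. In form: [[claw, tx, ty, tz, ax, ay, az], ...]. A call has 1 to 5 rows; each row is the pose to reach, as a shift and turn from the pose measured when the call began, along the tool's axes at that moment; what a row does not reach only later rows make up. A row lasts 1/8 s, in which the tool goes at most 62.5 mm and 10.7 degrees, less where a joint would pass 70% of its speed; a pose out of reach is approached as far as the arm can. A call with a gripper value outside its range is refused whole. The fingers move at their own pace and stop on an object; the grip force is fixed at half the most. Time passes only in rows, so rows that repeat a pose let the fingers close. It gives the time, the measured TCP pose, the force and the opening at its end, in the units of the state.
- robot.observe(): the state, without advancing time (a new reading comes with each control period).
- vision.grab_frame(name): name is "scene" or "side" or "wrist"; returns a dict with "image" (480x640x3 uint8, red, green, blue), "depth" (480x640 float32, m along the optical axis (not along the pixel's ray), 0 where there is no reading), "fx", "fy", "cx", "cy" (pixels), "position" and "attitude" of the camera in the world; the wrist camera has in their place "T_tool_cam" (4x4, takes a point from camera to tool coordinates, whose origin is the TCP and whose axes are the tool frame's). Camera axes: x right, y up, looking along -z (the intrinsics and any distortion apply to the point x, -y, -z); pixel columns grow to the right and rows downward; lengths in m; the calibration is good to about 2 mm. The wrist camera is an equidistant fisheye: a pixel r from the principal point sees the ray r / f radians off the axis. A picture is of the moment at which its call begins: read the wrist's pose just before it.
- order.sign_off(): hands the job in, once; it reports no verdict.
The state is a dict: "clock": time; "joint_pos": joint angles; "qvel": joint speeds; "effort": joint torques, N m; "tool_pos": TCP position; "eef_rot": TCP orientation; "wrist_force": force on the tool from outside, world axes, zero at the start; "torque": the same for the moment, N m; "gripper_width": opening from 0.0 (shut) to 1.0 (fully open).
Only numpy, scipy, OpenCV 4.12 (cv2) and the standard library are available. Lean on these libraries where they do the work, as an engineer would, in place of code of your own. Each camera call takes 0.05 s, during which the arm holds its last target.

## Task

Start up the microscope bench in its proper order by pressing the black key on top of each control box with a fingertip: first the bar key on the long low power box, then the round key on the tall lamp box, then the square key on the round camera pod. Press each key lightly, just until it is well down and stays down by itself. Do not pick up, tip or push the boxes about, and leave the dish, the bottle and the slide box where they are.

Things in the scene. Friction and masses are not known exactly. Their poses are not given: they have to be found in the camera images.
- power_box: Power box: long low white plastic box, 60 mm (x) by 150 mm (y) by 44 mm high, 0.8 kg or so, with two round covered sockets and one black bar key on top. It is loose, stands on rubber feet on the bench and can stand at any of three places, turned up to 0.6 rad either way. Origin: centre of its underside, z up. The key's centre is 35 mm towards the box's own +y from the origin.
- power_key_top (a point): Centre of the top face of the power box's key, a black bar 20 mm (x) by 40 mm (y); 59.5 mm above the bench when up. The point moves with the key.
- power_key (a joint): The power box's bar key. Joint value in m: 0 = fully up (as at the start), 0.009 = fully down, against a stop. It slides straight down against a steady drag of about 3 N with no spring, and stays at the depth where it is left; it counts as pressed from 0.004. Up, it stands 15 mm proud of the box top; fully down, 6 mm.
- lamp_box: Lamp box: tall white plastic box, 70 mm (x) by 100 mm (y) by 74 mm high, 0.9 kg or so, with black vent slots and one black round key on top. It is loose, stands on rubber feet on the bench and can stand at any of three places, turned up to 0.6 rad either way. Origin: centre of its underside, z up. The key's centre is 22 mm towards the box's own +y from the origin.
- lamp_key_top (a point): Centre of the top face of the lamp box's key, a black disc 32 mm across; 89.5 mm above the bench when up. The point moves with the key.
- lamp_key (a joint): The lamp box's round key. Joint value in m: 0 = fully up (as at the start), 0.009 = fully down, against a stop. It slides straight down against a steady drag of about 3 N with no spring, and stays at the depth where it is left; it counts as pressed from 0.004. Up, it stands 15 mm proud of the box top; fully down, 6 mm.
- camera_pod: Camera pod: white plastic upright cylinder, 70 mm across and 54 mm high, 0.6 kg or so, with one black square key in the middle of its top. It is loose, stands on rubber feet on the bench and can stand at any of three places, turned up to 0.6 rad either way. Origin: centre of its underside, z up. 
- camera_key_top (a point): Centre of the top face of the camera pod's key, a black square 22 mm by 22 mm; 69.5 mm above the bench when up. The point moves with the key.
- camera_key (a joint): The camera pod's square key. Joint value in m: 0 = fully up (as at the start), 0.009 = fully down, against a stop. It slides straight down against a steady drag of about 3 N with no spring, and stays at the depth where it is left; it counts as pressed from 0.004. Up, it stands 15 mm proud of the box top; fully down, 6 mm.
- dish: Bystander, to be left alone: a loose clear culture dish with lid, 90 mm across, 16 mm high, nearest to the robot. Origin: centre of its underside.
- oil_bottle: Bystander, to be left alone: a small loose amber bottle, 34 mm across, 75 mm high, beyond the boxes on the left. Origin: centre of its underside.
- slide_box: Bystander, to be left alone: a loose flat grey box with a white lid, 87 by 97 mm, 34 mm high, beyond the boxes on the right. Origin: centre of its underside.

How it is judged:
On the way, in this order (a step that is already met when the one before it is completed fails the run):
1. the power box's key is pressed down, the other two still up (value of joint power_key above 0.004 m and value of joint each of lamp_key, camera_key below 0.003 m), for 0.2 s.
2. then the lamp box's key is pressed down, the camera pod's key still up (value of joint each of power_key, lamp_key above 0.004 m and value of joint camera_key below 0.003 m), for 0.2 s.
3. then the camera pod's key is pressed down (value of joint each of power_key, lamp_key, camera_key above 0.004 m), for 0.2 s.
At the end, for the whole second after the job is handed in: All three keys stay down at least 4 mm of their 9 mm; boxes, dish, bottle and slide box stand upright (within 0.1 rad), at rest, within 20 mm of where they started (all of step 3 and distance of each of power_box, lamp_box, camera_pod, dish, oil_bottle, slide_box from where it was at the start of the episode below 0.02 m and angle between each of power_box, lamp_box, camera_pod, dish, oil_bottle, slide_box's own z axis and vertical below 0.1 rad and linear speed of each of power_box, lamp_box, camera_pod, dish, oil_bottle, slide_box below 0.02 m/s); the robot touches nothing.
It fails at once if a key is pressed 3 mm or more before the keys that come before it (power, lamp, camera) are down ((value of joint lamp_key above 0.003 m and value of joint power_key below 0.0035 m) or (value of joint camera_key above 0.003 m and value of joint any of power_key, lamp_key below 0.0035 m)).
It fails at once if a box or its key is touched with more than 25 N (contact force between any of power_box, lamp_box, camera_pod and the fingers above 25 N or contact force between any of power_box, lamp_box, camera_pod and the arm above 25 N).
It fails at once if a control box is lifted more than 8 mm or tipped more than 0.2 rad (height (world z) of any of power_box, lamp_box, camera_pod above 0.008 m or angle between any of power_box, lamp_box, camera_pod's own z axis and vertical above 0.2 rad).
It fails at once if a control box is pushed more than 20 mm (distance of any of power_box, lamp_box, camera_pod from where it was at the start of the episode above 0.02 m).
It fails at once if the dish, the bottle or the slide box is moved more than 20 mm (distance of any of dish, oil_bottle, slide_box from where it was at the start of the episode above 0.02 m).
It also fails if it takes over 51 s, if anything falls off the work surface, if the arm or the gripper's body presses on something with over 40 N, if the wrist force passes 120 N, or if a joint passes its speed limit or range.

## Working session

There is one attempt and no reset: what is moved stays moved. The work goes in short steps, Python scripts to look and compute and a tool call to move; the robot and the scene stay as the last step left them, time stands still between calls to the robot, and variables do not carry over. Pictures are saved under pics/ and viewed, and the job is handed in when it is done.

Besides the shell and the picture viewer there is one more tool, called after "Call:" as a command line: name --pt "numbers of a row" for each row, then --argument value for the rest. step_arm: Moves the arm, as the interface text tells. Its arguments: {"type":"object","properties":{"plan":{"type":"array","items":{"type":"array","items":{"type":"number"}}}},"required":["plan"]}

```bash
mkdir -p pics; python3 - <<'E'
from workcell import robot, vision
import cv2, numpy as np, pickle
s=robot.observe();print(s, [a for a in dir(robot) if a[0]!='_'], getattr(robot,'pinch_z',None))
for n in("scene","side"):
    f=vision.grab_frame(n)
    pickle.dump(f,open(n+'.pkl','wb'))
    cv2.imwrite(f'pics/{n}0.png',f['image'][:,:,::-1])
    print(n,{k:v for k,v in f.items() if k not in('image','depth')})
E
```

```text
{'clock': 0.0, 'joint_pos': array([ 1.21440169e+00,  3.00491009e-01,  1.52161190e+00, -3.62782881e-06,
        1.32070335e+00, -6.65941708e-02]), 'qvel': array([ 0.00076659, -0.00055402, -0.00126938, -0.00273826, -0.00010059,
       -0.00027059]), 'effort': array([ 1.54496483e-03, -5.43489790e+01, -3.61801708e+01,  3.33835061e-06,
        4.02431368e-03,  7.33576741e-06]), 'tool_pos': array([0.15708306, 0.52683415, 0.23069736]), 'eef_rot': array([ 0.69960759,  0.10168166,  0.6997853 , -0.10252121]), 'wrist_force': array([0.63739457, 0.66220245, 0.39547993]), 'torque': array([-0.03028048, -0.0385666 , -0.01369308]), 'gripper_width': 1.000268347198678} ['Unreachable', 'observe', 'pinch_z'] 0.0187
scene {'fx': 560.2482890198963, 'fy': 560.2482890198963, 'cx': 313.81193264258815, 'cy': 239.3722104561496, 'position': array([1.19308647, 0.55933737, 0.64371761]), 'attitude': array([0.37907931, 0.18724319, 0.42624118, 0.79972328])}
side {'fx': 580.2460817134481, 'fy': 580.2460817134481, 'cx': 312.5943866997655, 'cy': 226.41176050884783, 'position': array([0.29817958, 0.7317931 , 0.65964739]), 'attitude': array([-0.16861602, -0.08702792,  0.43227708,  0.88155051])}
```

View pics/scene0.png

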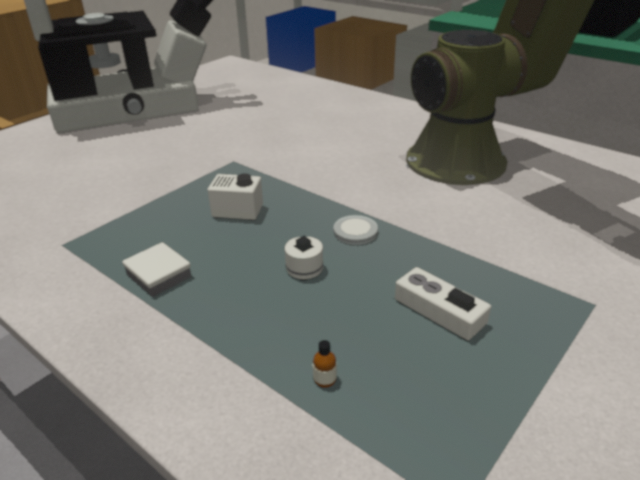

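View pics/side0.png

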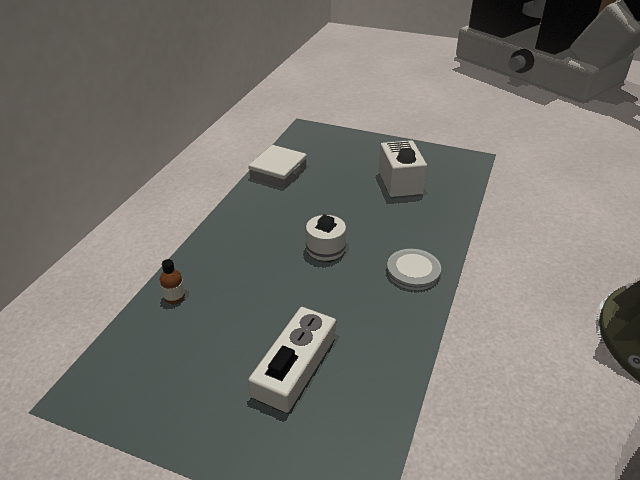

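The scene view shows the power key near pixel (461,299), the lamp key near (244,180) and the camera key near (303,243). In the side view they are near (282,362), (405,156) and (326,223). Next I'll cast the key-top pixels onto their height planes.

```bash
cat > h.py <<'E'
import numpy as np, cv2
from scipy.spatial.transform import Rotation as R
def rot(q): return R.from_quat([q[1],q[2],q[3],q[0]])
def ray(f,u,v):
    d=np.stack([(u-f['cx'])/f['fx'],-(v-f['cy'])/f['fy'],-np.ones_like(u,float)],-1)
    return rot(f['attitude']).apply(d.reshape(-1,3))
def plane(f,u,v,z):
    d=ray(f,np.atleast_1d(u),np.atleast_1d(v)); p=f['position']
    return p+d*((z-p[2])/d[:,2])[:,None]
def cloud(f,u,v):
    return f['position']+ray(f,u,v)*f['depth'][v,u][:,None]
E
python3 - <<'E'
import pickle
from h import *
for n,pts in(("scene",[(461,299),(244,180),(303,243)]),("side",[(282,362),(405,156),(326,223)])):
    f=pickle.load(open(n+'.pkl','rb')); g=f['image'].max(2)
    for k,(u,v),zt in zip(("power","lamp","camera"),pts,(.0595,.0895,.0695)):
        m=np.zeros_like(g);m[v-25:v+25,u-25:u+25]=(g[v-25:v+25,u-25:u+25]<60)
        nl,l,st,c=cv2.connectedComponentsWithStats(m)
        i=1+np.argmin([np.hypot(*(c[j]-(u,v)))-.05*st[j,4] for j in range(1,nl)])
        vv,uu=np.where(l==i); P=cloud(f,uu,vv)
        top=np.abs(P[:,2]-zt)<.004
        Q=plane(f,uu[top],vv[top],zt)
        print(n,k,st[i],c[i].round(1),'zrange',np.percentile(P[:,2],[5,50,95]).round(4),top.sum(),
          'cloud top',P[top].mean(0).round(4),'plane mean',Q.mean(0).round(4),'box',cv2.minAreaRect((Q[:,:2]*1000).astype(np.float32)))
E
```

```text
scene power [448 290  26  20 304] [461.  299.4] zrange [0.0461 0.0572 0.0605] 177 cloud top [0.5293 0.2901 0.0588] plane mean [0.5301 0.2905 0.0595] box ((530.6581420898438, 290.4067687988281), (36.30586242675781, 21.258010864257812), 85.85720825195312)
scene lamp [238 179  13   6  57] [244.  181.6] zrange [0.0775 0.083  0.0877] 15 cloud top [ 0.5036 -0.227   0.0872] plane mean [ 0.5065 -0.2237  0.0895] box ((507.4543762207031, -224.02662658691406), (8.659759521484375, 19.506540298461914), 37.480079650878906)
scene camera [297 237  14  13 125] [303.1 243.5] zrange [0.0564 0.0655 0.0702] 63 cloud top [ 0.577  -0.0011  0.0683] plane mean [0.5782 0.     0.0695] box ((579.1055297851562, 0.2170734405517578), (21.40215492248535, 20.045778274536133), 76.72281646728516)
side power [265 346  33  35 635] [281.4 362.8] zrange [0.0436 0.0575 0.0603] 378 cloud top [0.5255 0.2889 0.0587] plane mean [0.5252 0.2895 0.0595] box ((524.94873046875, 290.01983642578125), (42.62257385253906, 20.715328216552734), 84.33647918701172)
side lamp [397 148  19  15 229] [406.2 155.4] zrange [0.0736 0.0862 0.0898] 123 cloud top [ 0.4965 -0.2356  0.0881] plane mean [ 0.496  -0.2333  0.0895] box ((495.9271545410156, -233.4854278564453), (28.62836265563965, 34.503116607666016), 15.15451431274414)
side camera [315 214  22  19 237] [325.8 223.2] zrange [0.0532 0.0649 0.0696] 114 cloud top [ 0.5741 -0.0024  0.0682] plane mean [ 0.5734 -0.0008  0.0695] box ((572.69580078125, -0.8007993698120117), (25.29731559753418, 22.95107650756836), 80.34262084960938)
```

```bash
cat >> h.py <<'E'
def go(t):
    from workcell import robot
    s=robot.observe(); r=rot(s['eef_rot'])
    print('clk',round(s['clock'],2),'tcp',s['tool_pos'].round(4),'F',s['wrist_force'].round(2),'grip',round(s['gripper_width'],3))
    print('axes x,y,z:\n',r.as_matrix().T.round(3))
    print('shift mm',(r.inv().apply(np.array(t)-s['tool_pos'])*1000).round(1))
E
python3 -c "
from h import *
go([.527,.290,.12])
import pickle
f=pickle.load(open('scene.pkl','rb'));cv2.imwrite('pics/lamp.png',cv2.resize(f['image'][165:225,200:280,::-1],None,fx=8,fy=8,interpolation=0))"
```

```text
clk 0.1 tcp [0.1571 0.5269 0.2308] F [-0.01  0.03  0.46] grip 0.998
axes x,y,z:
 [[-0.    -0.001 -1.   ]
 [ 0.286  0.958 -0.001]
 [ 0.958 -0.286 -0.   ]]
shift mm [ 110.9 -121.2  422.2]
```

View pics/lamp.png

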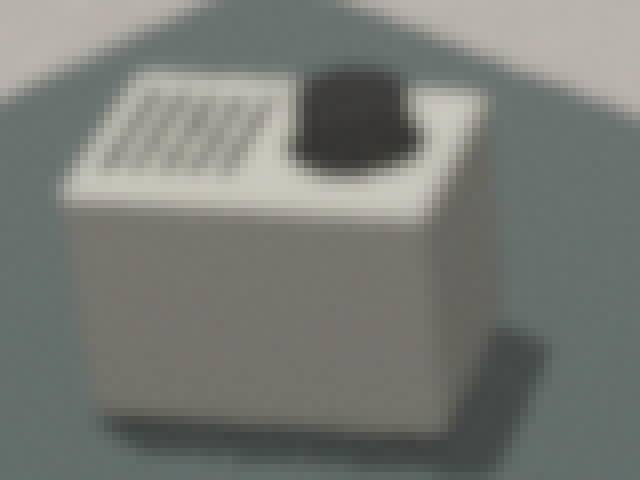

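The crop shows the lamp disc's top centred near (355,95), which is scene pixel (244.4,176.9). I'll move over the power key with the fingers shut.

Call:
step_arm --pt "-1 0 -18 60 0 0 0" --pt "-1 0 -36 120 0 0 0" --pt "-1 0 -54 180 0 0 0" --pt "-1 0 -72 240 0 0 0" --pt "-1 20 -90 300 0 0 0"

```text
clock: 0.72
tool_pos: [0.4177, 0.3557, 0.2128]
eef_rot: [0.7, 0.102, 0.699, -0.102]
wrist_force: [0.6, 1.5, 0.1]
gripper_width: 0.001
```

```bash
python3 -c "
from h import *
go([.527,.290,.12])
import pickle
f=pickle.load(open('scene.pkl','rb'));print(plane(f,244.4,176.9,.0895))"
```

```text
clk 0.72 tcp [0.4177 0.3557 0.2128] F [0.59 1.51 0.06] grip 0.001
axes x,y,z:
 [[ 0.001  0.    -1.   ]
 [ 0.286  0.958  0.001]
 [ 0.958 -0.286  0.001]]
shift mm [ 92.9 -31.8 123.4]
[[ 0.49656983 -0.23207687  0.0895    ]]
```

Call:
step_arm --pt "-1 30 -14 55 0 0 0" --pt "-1 60 -26 105 0 0 0" --pt "-1 93 -32 123 0 0 0" --pt "-1 93 -32 123 0 0 0" --pt "-1 93 -32 123 0 0 0"

```text
clock: 1.35
tool_pos: [0.5264, 0.2906, 0.1209]
eef_rot: [0.7, 0.102, 0.699, -0.102]
wrist_force: [-0.2, 0.7, -0.6]
gripper_width: -0.001
```

```bash
python3 - <<'E'
from h import *
from workcell import vision
go([.527,.290,.064])
for n in("side","wrist"):
    cv2.imwrite(f'pics/{n}1.png',vision.grab_frame(n)['image'][:,:,::-1])
E
```

```text
clk 1.35 tcp [0.5264 0.2906 0.1209] F [-0.17  0.73 -0.6 ] grip -0.001
axes x,y,z:
 [[ 0.002  0.001 -1.   ]
 [ 0.285  0.958  0.002]
 [ 0.958 -0.285  0.002]]
shift mm [57.  -0.5  0.7]
```

View pics/side1.png

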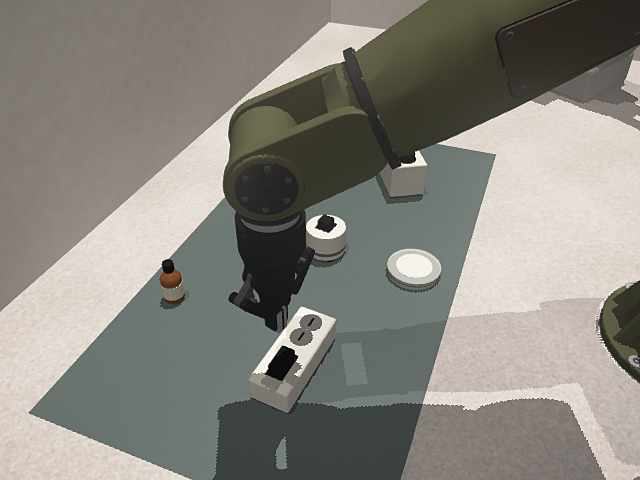

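View pics/wrist1.png

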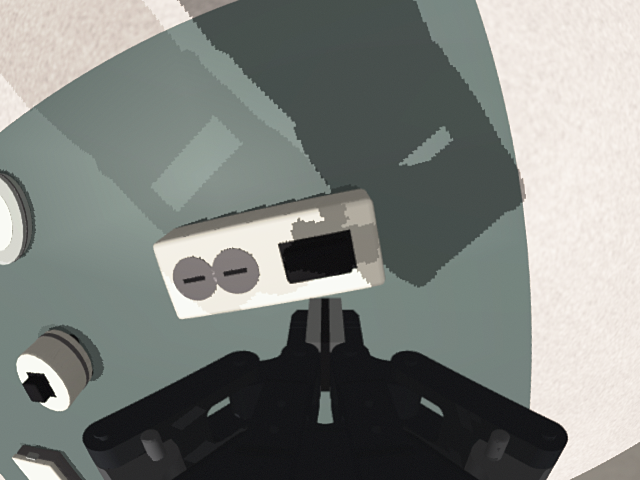

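The side view puts the fingertip at about (282,325), above the key at (282,362), and the surroundings are clear. I'll lower it to just above the key.

Call:
step_arm --pt "-1 25 0 1 0 0 0" --pt "-1 45 0 1 0 0 0" --pt "-1 56 0 1 0 0 0" --pt "-1 56 0 1 0 0 0"

```text
clock: 1.95
tool_pos: [0.5274, 0.2911, 0.0658]
eef_rot: [0.701, 0.102, 0.699, -0.101]
wrist_force: [0.3, 0.3, -0.1]
gripper_width: -0.002
```

Call:
step_arm --pt "-1 2 0 0 0 0 0" --pt "-1 4 0 0 0 0 0" --pt "-1 6 0 0 0 0 0" --pt "-1 6 0 0 0 0 0"

```text
clock: 2.45
tool_pos: [0.5274, 0.2911, 0.0597]
eef_rot: [0.701, 0.102, 0.699, -0.101]
wrist_force: [0.0, 0.7, 0.4]
gripper_width: -0.001
```

Call:
step_arm --pt "-1 1 0 0 0 0 0" --pt "-1 2 0 0 0 0 0" --pt "-1 3 0 0 0 0 0"

```text
clock: 2.82
tool_pos: [0.5274, 0.2911, 0.0568]
eef_rot: [0.701, 0.102, 0.699, -0.101]
wrist_force: [-0.7, -0.4, 2.6]
gripper_width: 0.004
```

Call:
step_arm --pt "-1 1 0 0 0 0 0" --pt "-1 2 0 0 0 0 0" --pt "-1 3 0 0 0 0 0"

```text
clock: 3.2
tool_pos: [0.5275, 0.2911, 0.0537]
eef_rot: [0.701, 0.102, 0.699, -0.101]
wrist_force: [-1.3, -0.9, 3.2]
gripper_width: 0.002
```

The drag reads about 3 N, so the key is moving. I'll go a little deeper, hold, then back off.

Call:
step_arm --pt "-1 1 0 0 0 0 0" --pt "-1 1.3 0 0 0 0 0" --pt "-1 1.3 0 0 0 0 0" --pt "-1 1.3 0 0 0 0 0"

```text
clock: 3.7
tool_pos: [0.5274, 0.2911, 0.0523]
eef_rot: [0.701, 0.102, 0.699, -0.101]
wrist_force: [-0.6, 0.0, 0.4]
gripper_width: 0.003
```

Call:
step_arm --pt "-1 -5 0 0 0 0 0" --pt "-1 -30 0 0 0 0 0" --pt "-1 -70 0 0 0 0 0" --pt "-1 -110 0 0 0 0 0" --pt "-1 -110 0 0 0 0 0"

```text
clock: 4.32
tool_pos: [0.5282, 0.2915, 0.1659]
eef_rot: [0.703, 0.103, 0.697, -0.1]
wrist_force: [-0.7, 0.4, -0.4]
gripper_width: 0.001
```

```bash
cat > chk.py <<'E'
import sys
from h import *
from workcell import vision
def chk(name,u,v,zs,view='side',ww=25):
    f=vision.grab_frame(view); g=f['image'].max(2)
    m=np.zeros_like(g);m[v-ww:v+ww,u-ww:u+ww]=(g[v-ww:v+ww,u-ww:u+ww]<60)
    vv,uu=np.where(m); P=cloud(f,uu,vv); P=P[(P[:,2]>.03)&(P[:,2]<.1)]
    print(view,name,'top z pct',np.percentile(P[:,2],[50,80,95,99]).round(4))
    return f
E
python3 - <<'E'
from chk import *
go([.4965,-.233,.16])
f=chk('power',282,364,0);chk('power',461,299,0,'scene')
cv2.imwrite('pics/side2.png',f['image'][:,:,::-1])
E
```

```text
clk 4.33 tcp [0.5282 0.2915 0.1659] F [-0.69  0.43 -0.42] grip 0.001
axes x,y,z:
 [[ 0.009  0.004 -1.   ]
 [ 0.284  0.959  0.006]
 [ 0.959 -0.284  0.007]]
shift mm [   3.6 -511.9  118.7]
side power top z pct [0.0509 0.0522 0.0531 0.0538]
scene power top z pct [0.051  0.0521 0.0529 0.054 ]
```

View pics/side2.png

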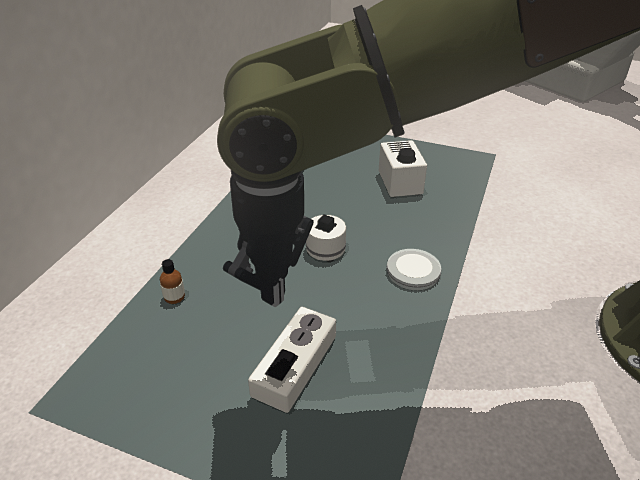

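The power key's top dropped about 7 mm in both views (0.0604 → 0.053) and the box hasn't moved. On to the lamp.

Call:
step_arm --pt "-1 0 -60 14 0 0 0" --pt "-1 0 -120 28 0 0 0" --pt "-1 0 -180 42 0 0 0" --pt "-1 0 -240 56 0 0 0" --pt "-1 0 -300 70 0 0 0"

```text
clock: 5.05
tool_pos: [0.5078, -0.0185, 0.1605]
eef_rot: [0.7, 0.102, 0.699, -0.101]
wrist_force: [0.3, 0.1, -0.1]
gripper_width: -0.002
```

```bash
python3 -c "
from h import *
go([.4965,-.233,.15])"
```

```text
clk 5.05 tcp [ 0.5078 -0.0185  0.1605] F [ 0.27  0.07 -0.07] grip -0.002
axes x,y,z:
 [[ 0.002  0.002 -1.   ]
 [ 0.284  0.959  0.002]
 [ 0.959 -0.284  0.001]]
shift mm [  10.1 -208.9   50.1]
```

Call:
step_arm --pt "-1 0 -60 14 0 0 0" --pt "-1 0 -120 28 0 0 0" --pt "-1 5 -175 42 0 0 0" --pt "-1 10 -209 50 0 0 0" --pt "-1 10 -209 50 0 0 0"

```text
clock: 5.68
tool_pos: [0.4952, -0.2348, 0.1482]
eef_rot: [0.699, 0.104, 0.7, -0.102]
wrist_force: [0.8, 0.2, -0.4]
gripper_width: -0.004
```

```bash
python3 - <<'E'
from h import *
from workcell import vision
go([.4965,-.233,.095])
for n in("scene","wrist"):
    cv2.imwrite(f'pics/{n}3.png',vision.grab_frame(n)['image'][:,:,::-1])
E
```

```text
clk 5.67 tcp [ 0.4952 -0.2348  0.1482] F [ 0.81  0.19 -0.36] grip -0.004
axes x,y,z:
 [[-0.001  0.003 -1.   ]
 [ 0.287  0.958  0.003]
 [ 0.958 -0.287 -0.002]]
shift mm [53.2  1.9  0.8]
```

View pics/scene3.png

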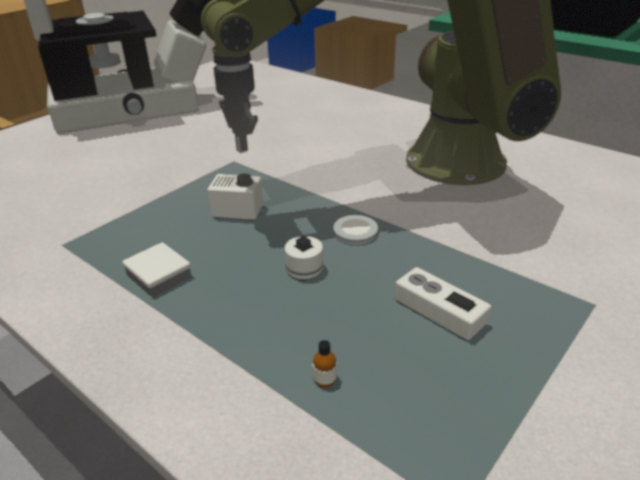

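View pics/wrist3.png

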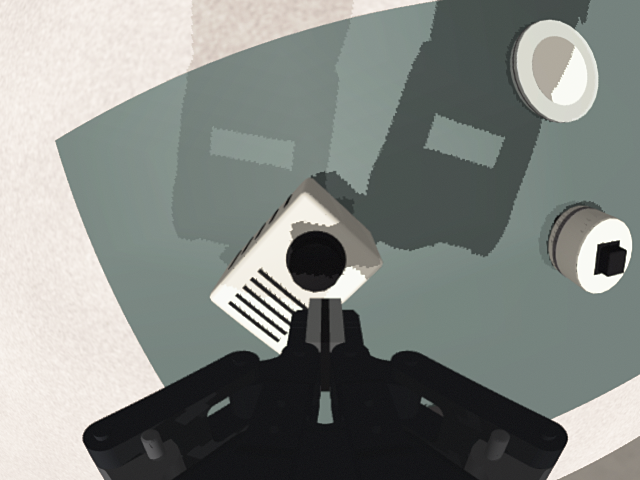

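In the scene view the tip is at (241,150), above the lamp key at (244,177). I'll lower it with a 2 mm correction.

Call:
step_arm --pt "-1 25 2 1 0 0 0" --pt "-1 45 2 1 0 0 0" --pt "-1 54 2 1 0 0 0" --pt "-1 54 2 1 0 0 0" --pt "-1 54 2 1 0 0 0"

```text
clock: 6.4
tool_pos: [0.4978, -0.2308, 0.0959]
eef_rot: [0.7, 0.102, 0.7, -0.101]
wrist_force: [0.9, -0.1, 0.0]
gripper_width: -0.0
```

Call:
step_arm --pt "-1 1.5 0 0 0 0 0" --pt "-1 3 0 0 0 0 0" --pt "-1 4 0 0 0 0 0" --pt "-1 5 0 0 0 0 0"

```text
clock: 6.9
tool_pos: [0.4978, -0.2308, 0.0909]
eef_rot: [0.7, 0.102, 0.7, -0.101]
wrist_force: [0.3, 0.3, -0.1]
gripper_width: 0.002
```

Call:
step_arm --pt "-1 1 0 0 0 0 0" --pt "-1 2 0 0 0 0 0" --pt "-1 3 0 0 0 0 0" --pt "-1 4 0 0 0 0 0"

```text
clock: 7.4
tool_pos: [0.4978, -0.2308, 0.0869]
eef_rot: [0.7, 0.102, 0.7, -0.101]
wrist_force: [-0.7, 0.6, 3.5]
gripper_width: -0.004
```

Call:
step_arm --pt "-1 1 0 0 0 0 0" --pt "-1 2 0 0 0 0 0" --pt "-1 3 0 0 0 0 0"

```text
clock: 7.78
tool_pos: [0.4979, -0.2308, 0.0838]
eef_rot: [0.7, 0.102, 0.7, -0.101]
wrist_force: [-0.9, 0.0, 2.9]
gripper_width: 0.002
```

Call:
step_arm --pt "-1 1 0 0 0 0 0" --pt "-1 1.5 0 0 0 0 0" --pt "-1 1.5 0 0 0 0 0" --pt "-1 1.5 0 0 0 0 0"

```text
clock: 8.28
tool_pos: [0.4978, -0.2308, 0.0822]
eef_rot: [0.7, 0.102, 0.7, -0.101]
wrist_force: [-0.7, 0.2, 1.4]
gripper_width: 0.002
```

Call:
step_arm --pt "-1 -5 0 0 0 0 0" --pt "-1 -30 0 0 0 0 0" --pt "-1 -65 0 0 0 0 0" --pt "-1 -65 0 0 0 0 0" --pt "-1 -65 0 0 0 0 0"

```text
clock: 8.9
tool_pos: [0.4975, -0.2308, 0.1468]
eef_rot: [0.7, 0.102, 0.7, -0.101]
wrist_force: [-0.1, -1.2, -0.5]
gripper_width: 0.003
```

```bash
python3 - <<'E'
from chk import *
go([.5745,-.0005,.12])
f=chk('lamp',244,180,0,'scene',12)
f=chk('lamp',405,160,0,'side',14)
cv2.imwrite('pics/side4.png',f['image'][:,:,::-1])
E
```

```text
clk 8.9 tcp [ 0.4975 -0.2308  0.1468] F [-0.08 -1.21 -0.47] grip 0.003
axes x,y,z:
 [[ 0.     0.002 -1.   ]
 [ 0.284  0.959  0.002]
 [ 0.959 -0.284 -0.   ]]
shift mm [ 27.4 242.7   8.3]
scene lamp top z pct [0.0799 0.0814 0.0823 0.0831]
side lamp top z pct [0.0791 0.0815 0.0828 0.0838]
```

View pics/side4.png

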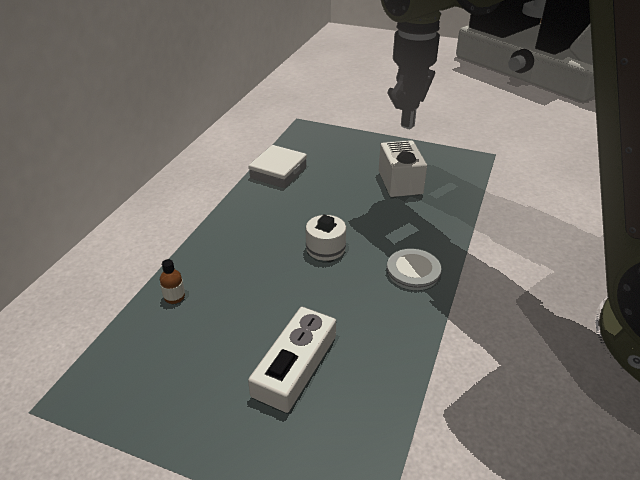

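The lamp key is down about 7 mm: its top is now at 0.0825, the same height as the tip at full press. The box hasn't moved. Next is the camera pod.

Call:
step_arm --pt "-1 0 60 2 0 0 0" --pt "-1 0 120 4 0 0 0" --pt "-1 5 180 6 0 0 0" --pt "-1 20 230 8 0 0 0" --pt "-1 27 243 8 0 0 0"

```text
clock: 9.62
tool_pos: [0.574, 0.0027, 0.1182]
eef_rot: [0.699, 0.102, 0.701, -0.1]
wrist_force: [0.6, -0.4, -0.8]
gripper_width: -0.002
```

Call:
step_arm --pt "-1 0 0 0 0 0 0" --pt "-1 0 0 0 0 0 0"

```text
clock: 9.88
tool_pos: [0.5738, 0.0017, 0.1181]
eef_rot: [0.699, 0.102, 0.701, -0.1]
wrist_force: [-0.3, -1.0, -0.3]
gripper_width: 0.003
```

```bash
python3 - <<'E'
from h import *
from workcell import vision
go([.5745,-.0005,.075])
for n in("side","wrist"):
    cv2.imwrite(f'pics/{n}5.png',vision.grab_frame(n)['image'][:,:,::-1])
E
```

```text
clk 9.88 tcp [0.5738 0.0017 0.1181] F [-0.31 -1.03 -0.34] grip 0.003
axes x,y,z:
 [[-0.003  0.003 -1.   ]
 [ 0.282  0.959  0.002]
 [ 0.959 -0.282 -0.004]]
shift mm [43.1 -2.   1.5]
```

View pics/side5.png

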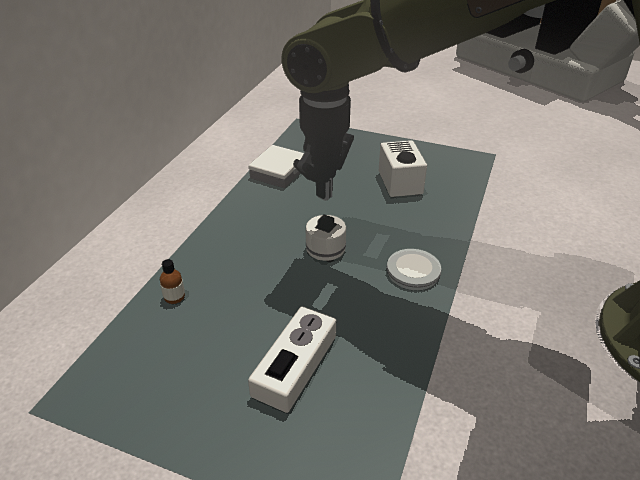

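View pics/wrist5.png

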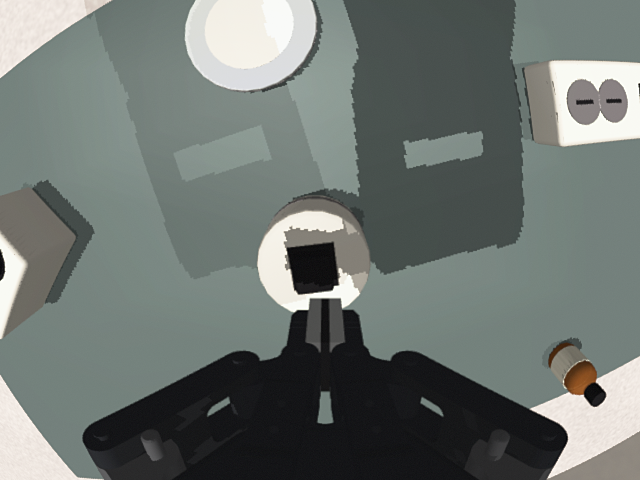

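The side view shows the tip at (323,195), above the key at (326,223). In the wrist view the key sits a little left of the fingers, so I'll check that offset through the wrist calibration.

```bash
python3 - <<'E'
from h import *
from workcell import vision,robot
s=robot.observe(); f=vision.grab_frame("wrist"); T=f['T_tool_cam']
g=f['image'].max(2); m=np.zeros_like(g); m[225:305,270:350]=g[225:305,270:350]<60; m[296:]=0
n,l,st,c=cv2.connectedComponentsWithStats(m); i=1+np.argmax(st[1:,4]); print(st[i],c[i])
vv,uu=np.where(l==i)
x=uu-f['cx'];y=vv-f['cy'];r=np.hypot(x,y);th=r/f['fx']
d=np.stack([np.sin(th)*x/r,-np.sin(th)*y/r,-np.cos(th)],-1)
R0=rot(s['eef_rot']); o=R0.apply(T[:3,3])+s['tool_pos']; D=R0.apply(d@T[:3,:3].T)
P=o+D*((.0695-o[2])/D[:,2])[:,None]
pc=o+D*(f['depth'][vv,uu]/np.cos(th))[:,None]
top=pc[:,2]>.066
print(P[top].mean(0),cv2.minAreaRect((P[top,:2]*1000).astype(np.float32)),top.sum())
E
```

```text
[ 287  242   51   52 2096] [313.05200382 267.1221374 ]
[ 0.57332316 -0.00475395  0.0695    ] ((573.7743530273438, -4.38885498046875), (23.859899520874023, 22.478553771972656), 76.00162506103516) 1345
```

The wrist view gives y = -4.5 mm and the fixed views about -0.5 mm, so I'll aim for -2.5 mm.

Call:
step_arm --pt "-1 20 -4 1.5 0 0 0" --pt "-1 36 -4 1.5 0 0 0" --pt "-1 43 -4 1.5 0 0 0" --pt "-1 43 -4 1.5 0 0 0" --pt "-1 43 -4 1.5 0 0 0"

```text
clock: 10.65
tool_pos: [0.5745, -0.0025, 0.0761]
eef_rot: [0.699, 0.102, 0.7, -0.1]
wrist_force: [0.3, -0.8, 0.6]
gripper_width: 0.001
```

Call:
step_arm --pt "-1 1.5 0 0 0 0 0" --pt "-1 3 0 0 0 0 0" --pt "-1 4 0 0 0 0 0" --pt "-1 5 0 0 0 0 0"

```text
clock: 11.15
tool_pos: [0.5745, -0.0025, 0.0711]
eef_rot: [0.699, 0.102, 0.701, -0.1]
wrist_force: [-0.6, 0.0, 0.5]
gripper_width: 0.003
```

Call:
step_arm --pt "-1 1 0 0 0 0 0" --pt "-1 2 0 0 0 0 0" --pt "-1 3 0 0 0 0 0" --pt "-1 4 0 0 0 0 0"

```text
clock: 11.65
tool_pos: [0.5745, -0.0025, 0.0671]
eef_rot: [0.699, 0.102, 0.7, -0.1]
wrist_force: [-1.1, 0.0, 3.8]
gripper_width: 0.002
```

Call:
step_arm --pt "-1 1 0 0 0 0 0" --pt "-1 2 0 0 0 0 0" --pt "-1 3 0 0 0 0 0"

```text
clock: 12.02
tool_pos: [0.5745, -0.0025, 0.0641]
eef_rot: [0.699, 0.102, 0.7, -0.1]
wrist_force: [-1.6, 0.2, 3.0]
gripper_width: 0.001
```

Call:
step_arm --pt "-1 1 0 0 0 0 0" --pt "-1 1.5 0 0 0 0 0" --pt "-1 1.5 0 0 0 0 0" --pt "-1 1.5 0 0 0 0 0"

```text
clock: 12.52
tool_pos: [0.5745, -0.0025, 0.0625]
eef_rot: [0.699, 0.102, 0.7, -0.1]
wrist_force: [-0.4, 0.0, 1.3]
gripper_width: -0.0
```

Call:
step_arm --pt "-1 -5 0 0 0 0 0" --pt "-1 -30 0 0 0 0 0" --pt "-1 -70 0 0 0 0 0" --pt "-1 -110 0 0 0 0 0" --pt "-1 -110 0 0 0 0 0"

```text
clock: 13.15
tool_pos: [0.5759, -0.0029, 0.1759]
eef_rot: [0.701, 0.102, 0.698, -0.1]
wrist_force: [-1.1, -0.1, -1.2]
gripper_width: 0.001
```

```bash
python3 - <<'E'
from chk import *
go([.5745,-.0005,.12])
chk('camera',303,243,0,'scene',14);chk('camera',326,223,0,'side',14)
chk('power',282,364,0);chk('power',461,299,0,'scene')
f=chk('lamp',244,180,0,'scene',12);f=chk('lamp',405,160,0,'side',14)
cv2.imwrite('pics/side6.png',f['image'][:,:,::-1])
E
```

```text
clk 13.15 tcp [ 0.5759 -0.0029  0.1759] F [-1.09 -0.11 -1.17] grip 0.001
axes x,y,z:
 [[ 0.004  0.003 -1.   ]
 [ 0.283  0.959  0.004]
 [ 0.959 -0.283  0.003]]
shift mm [55.9  1.7 -2.2]
scene camera top z pct [0.0604 0.0617 0.0629 0.0634]
side camera top z pct [0.0601 0.0616 0.0625 0.0632]
side power top z pct [0.0509 0.0522 0.053  0.0536]
scene power top z pct [0.0513 0.0523 0.053  0.0537]Traceback (most recent call last):
  File "<stdin>", line 5, in <module>
  File "chk.py", line 8, in chk
    print(view,name,'top z pct',np.percentile(P[:,2],[50,80,95,99]).round(4))
                                ~~~~~~~~~~~~~^^^^^^^^^^^^^^^^^^^^^^
    return _quantile_unchecked(
        a, q, axis, out, overwrite_input, method, keepdims, weights)
    return _ureduce(a,
                    func=_quantile_ureduce_func,
    ...<5 lines>...
                    overwrite_input=overwrite_input,
                    method=method)
    r = func(a, **kwargs)
    result = _quantile(arr,
                       quantiles=q,
    ...<2 lines>...
                       out=out,
                       weights=wgt)
    slices_having_nans = np.isnan(arr[-1, ...])
                                  ~~~^^^^^^^^^
IndexError: index -1 is out of bounds for axis 0 with size 0
```

The camera and power keys are down. The arm hides the lamp in the scene view, so I'll check it from the side.

```bash
python3 - <<'E'
from chk import *
f=chk('lamp',405,160,0,'side',14)
cv2.imwrite('pics/side6.png',f['image'][:,:,::-1])
E
```

```text
side lamp top z pct [0.0795 0.0812 0.0826 0.0833]
```

View pics/side6.png

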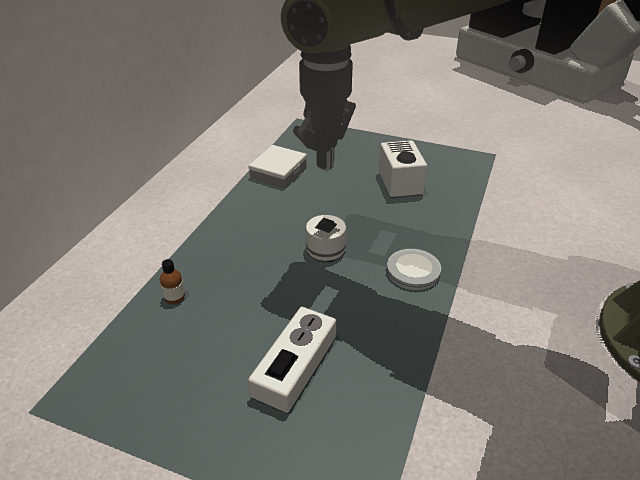

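All three keys are down, everything stands where it started, and the tool is clear of it all. Handing in.

```bash
python3 -c "
from workcell import order
print(order.sign_off())"
```

```text
the job is handed in; nothing more can be done
None
```

I pressed the three keys with the shut fingertips in the required order (power, lamp, camera) and handed the job in. The robot clock read about 13 s of the 51 s allowed, and no verdict is reported.

- **Depth:** the camera depth readings put each key about 7 mm of its 9 mm down, with tops at about 53, 82.5 and 62.5 mm. These match the fingertip heights at full press.
- **Force:** the wrist readings taken during the presses peaked at about 4 N, against the 25 N limit.
- **Surroundings:** by eye in the last side view, the boxes, dish, bottle and slide box stand upright where they started. The tool was about 11 cm above the camera pod's key, touching nothing.

Two checks were imperfect:
- **Camera key position:** the wrist view and the two fixed views disagreed by about 4 mm on the camera key's y position, so I aimed between them.
- **Lamp check:** the final lamp check failed in the scene view because the arm hid the key. I confirmed it from the side view instead.

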